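# Tip the tray of parts into the feeder hopper and jog it

### The job

Tip up the hinged tray (its lever has a push bar for that) so that all five parts slide into the hopper, and let the tray come back down level. Then press the jog button and hold it down for at least two seconds without a break to start the feed, and let go. Leave the mug, the servo and the screwdriver where they are.

Things in the scene. Friction and masses are not known exactly. Their poses are not given: they have to be found in the camera images.
- rig: tipping feeder fixed to the table: 410 x 240 x 12 mm plywood base (x -180 to +230 mm), white hinged tray, aluminium hopper before it. Origin on the table straight below the hinge line; +x level, the direction the tray pours (to the hopper); y along the hinge line; z up. Plywood uprights at y = +-86 mm, 12 mm thick, 147 mm high, carry the hinge
- hinge (a point): centre of the hinge line, 125 mm above the table, at the open pouring edge of the tray; its axes are those of the rig
- tray (a joint): tip angle of the tray, rad: 0 = level on its rest, grows as it tips to the hopper, stop at 1.15. White plastic, 175 x 144 mm, 30 mm walls at back and sides, open at the pouring edge; level it spans x -155 to +20 mm of the rig. Full, it needs about 4 N at the push bar; let go, the damped hinge lets it sink back level by itself in 1 to 2 s
- push_bar (a point): middle of the push bar: dark steel, 14 mm thick, 70 mm free length along the hinge line, on a steel lever beside the tray (-y side of the rig); turns with the tray. 120 mm from the hinge line, 147 mm out along -y. Tray level: 41 mm behind the hinge, 238 mm above the table. Pushed along +x of the rig it tips the tray; at the stop 86 mm before the hinge, 208 mm high. Free space behind it
- hopper (a point): centre of the floor of the V-shaped sheet-aluminium hopper (32 mm above the table); axes as the rig. The mouth spans x -5 to +213 mm and y -94 to +94 mm of the rig at 100 mm above the table; a backstop at its far end rises to 180 mm
- jog_top (a point): centre of the top of the jog button: a round black push button 34 mm across on a small grey box, 100 x 80 x 45 mm, fixed to the table. The button sits in the middle of the box top; this point moves down with it. z up. A like box elsewhere carries two small toggle switches and no button
- jog (a joint): travel of the jog button, m: 0 = released, 0.008 = fully down (about 5 N, springs back). It counts as down beyond 0.005
- servo: a loose black servo motor, 54 x 20 x 45 mm, standing on the table; origin under its centre; to be left alone
- mug: a loose white mug, 80 mm wide, 90 mm high; origin under its centre; to be left alone
- driver: a loose screwdriver lying on the table; origin under it; to be left alone
- block_mid (a point): one of the five loose parts in the tray: small wooden block, 36 x 26 x 20 mm; point half-way up its axis
- hub_mid (a point): one of the five loose parts in the tray: aluminium flanged hub, flange 36 mm across and 8 mm thick with a 22 mm boss, 22 mm high in all; point half-way up its axis
- angle_mid (a point): one of the five loose parts in the tray: black plastic angle bracket, 34 x 30 mm foot, 30 mm high; point half-way up its axis
- cog_mid (a point): one of the five loose parts in the tray: grey plastic cog, 44 mm over the teeth, 16 mm thick; point half-way up its axis
- nut_mid (a point): one of the five loose parts in the tray: large plain steel hexagon nut, 36 mm across, 16 mm thick; point half-way up its axis
Mind the look-alikes: they are no part of the job. Leave any red look-alike of the part that bears nut_mid alone.

How it is judged:
By the outcome, as a careful person would: the job done as asked, in the order asked, and still so for the second after the job is handed in, with the robot touching nothing.
It also fails if it takes over 58 s, if anything falls off the work surface, if the arm or the gripper's body presses on something with over 40 N, if the wrist force passes 120 N, or if a joint passes its speed limit or range.

### The arm

A 7-joint arm with a two-finger parallel gripper is mounted at the origin on the work surface. World frame = base frame: x ahead of the robot, y to its left, z up, the work surface at z = 0. Lengths are in mm, angles in rad, forces in N, time in s.
With the tool pointing down it reaches from about 400 to 875 mm from the base axis. Payload 4.4 kg.
Tool frame: the origin (TCP) lies at the centre of the arm's flange, where the gripper is bolted on; the fingertips stand 173 mm ahead of it and the grasp point (between the pads) lies 155 mm ahead of it; z points along the fingers, y is the direction in which the jaws open and shut (so a half turn about z gives the same grasp; the last joint's range is limited). The gripper opens to 85 mm and grips with 20 to 120 N. Pads are 22 mm wide; open, the fingers measure 114 mm over their backs; the gripper's body (76 mm by 85 mm) begins 54 mm behind the grasp point. The pads swing forward as they close: fully open they stand 13 mm farther back than shut.
Start: joints at [-1.334, 0.628, 0.038, 1.517, -0.027, 0.996, -0.02], TCP at [193.808, 620.447, 404.713] pointing down, gripper open.
Joint ranges: [-3.06, 3.06], [-0.37, 2.12], [-1.25, 1.32], [0.18, 2.47], [-1.1, 4.24], [0.23, 1.98], [-2.94, 2.94]. Speed limits (rad/s): [2.57, 2.57, 3.14, 3.14, 3.14, 3.14, 3.14].

### API

Orientations are given as [roll, pitch, yaw] about the fixed x, y, z axes, in that order (R = Rz(yaw) Ry(pitch) Rx(roll)).
In Python, from cell import * gives the robot as it stands. The module is installed in compiled form; this text tells all that it offers.
- The arm moves only by the shell command python3 -m jog 'ROWS'. ROWS is JSON, one flat list of numbers, 5 for each row, row after row: the shift along the tool's x, y, z in mm, then the turn about the tool's z in degrees, then the finger opening in mm, from 0 to 85.4. A call has 1 to 20 rows; each row is the pose to reach, as a shift and turn from the pose commanded when the call began, along the tool's axes at that moment; what a row does not reach only later rows make up. A row lasts 1/12 s, in which the tool goes at most 41.7 mm and 7.16 degrees, less where a joint would pass 70% of its speed; a pose out of reach is approached as far as the arm can. A call with a gripper value outside its range is refused whole. The fingers move at their own pace and stop on an object; the grip force is fixed at half the most. Time passes only in rows, so rows that repeat a pose let the fingers close. It gives the time, the measured TCP pose, the force and the opening at its end, in the units of the state.
- read_state(): the state, without advancing time (a new reading comes with each control period).
- get_image(name): name is "scene" or "top" or "wrist"; returns (picture, depth): 480x640x3 uint8, blue, green, red; 480x640 float32, mm along the optical axis (not along the pixel's ray), 0 where there is no reading.
- camera_params(name): a dict with "K" (3x3 intrinsics, pixels), "dist_coeffs" ([k1, k2, p1, p2, k3] as OpenCV has them; the pictures are not rectified), "T" (4x4, takes a point from camera to world coordinates). Camera axes: x right, y up, looking along -z (the intrinsics and any distortion apply to the point x, -y, -z); pixel columns grow to the right and rows downward; lengths in mm; the calibration is good to about 2 mm. A picture is of the moment at which its call begins: read the wrist's pose just before it. camera_params takes no time and is no camera call; for the wrist camera it gives the pose at the moment of the call.
- finish_job(): hands the job in, once; it reports no verdict.
The state is a dict: "clock": time; "qpos": joint angles; "qd": joint speeds; "tau": joint torques, N m; "eef_pos": TCP position; "tool_rot": TCP orientation; "force": force on the tool from outside, world axes, zero at the start; "torque": the same for the moment, N m; "width": finger opening in mm.
Only numpy, scipy, OpenCV 4.12 (cv2) and the standard library are available. Lean on these libraries where they do the work, as an engineer would, in place of code of your own. Each camera call takes 0.05 s, during which the arm holds its last target.

## Working session

There is one attempt and no reset: what is moved stays moved. The work goes in short steps, Python scripts to look and compute and a shell command to move; the robot and the scene stay as the last step left them, time stands still between calls to the robot, and variables do not carry over. Pictures are saved under pics/ and viewed, and the job is handed in when it is done.

```bash
mkdir -p pics; cat > h.py <<'E'
from cell import *
import numpy as np, cv2, json
def grab(n,tag):
    P=camera_params(n); im,d=get_image(n); cv2.imwrite(f'pics/{tag}.png',im)
    np.savez(f'pics/{tag}.npz',im=im,d=d,K=P['K'],dist=P['dist_coeffs'],T=P['T']); return im,d
class V:
    def __init__(s,tag):
        z=np.load(f'pics/{tag}.npz'); s.__dict__.update({k:z[k] for k in z})
    def ray(s,u,v):
        p=cv2.undistortPoints(np.array([[[u,v]]],float),s.K,s.dist)[0,0]
        return s.T[:3,3], s.T[:3,:3]@np.array([p[0],-p[1],-1.])
    def plane(s,u,v,z):
        o,r=s.ray(u,v); return o+r*(z-o[2])/r[2]
    def dep(s,u,v):
        o,r=s.ray(u,v); return o+r*s.d[int(round(v)),int(round(u))]
    def cloud(s):
        h,w=s.d.shape; uu,vv=np.meshgrid(np.arange(w),np.arange(h))
        p=cv2.undistortPoints(np.stack([uu,vv],-1).reshape(-1,1,2).astype(float),s.K,s.dist)[:,0]
        c=np.c_[p[:,0],-p[:,1],-np.ones(len(p))]*s.d.reshape(-1,1)
        return (c@s.T[:3,:3].T+s.T[:3,3]).reshape(h,w,3)
E
python3 - <<'E'
from h import *
for n in ("scene","top","wrist"): grab(n,n+"0")
s=read_state(); print({k:np.round(s[k],3).tolist() for k in s})
for n in ("scene","top","wrist"):print(np.round(camera_params(n)['T'],2).tolist())
E
```

```text
{'clock': 0.15, 'qpos': [-1.334, 0.629, 0.038, 1.518, -0.027, 0.996, -0.02], 'qd': [-0.001, -0.002, 0.0, -0.004, -0.001, -0.0, 0.001], 'tau': [0.002, -56.38, 1.228, -19.365, 0.011, 0.007, 0.0], 'eef_pos': [193.734, 620.232, 403.991], 'tool_rot': [-3.14, 0.0, 2.839], 'force': [0.228, -0.26, -0.562], 'torque': [0.018, -0.005, -0.033], 'width': 85.295}
[[-0.83, -0.43, 0.35, 955.81], [0.55, -0.63, 0.54, 627.97], [-0.01, 0.65, 0.76, 1040.86], [0.0, 0.0, 0.0, 1.0]]
[[-0.02, 0.99, -0.13, 372.71], [-1.0, -0.02, 0.01, -0.42], [0.0, 0.13, 0.99, 1362.94], [0.0, 0.0, 0.0, 1.0]]
[[0.3, -0.9, -0.31, 114.25], [0.95, 0.28, 0.1, 644.2], [-0.0, -0.33, 0.94, 372.47], [0.0, 0.0, 0.0, 1.0]]
```

View pics/scene0.png

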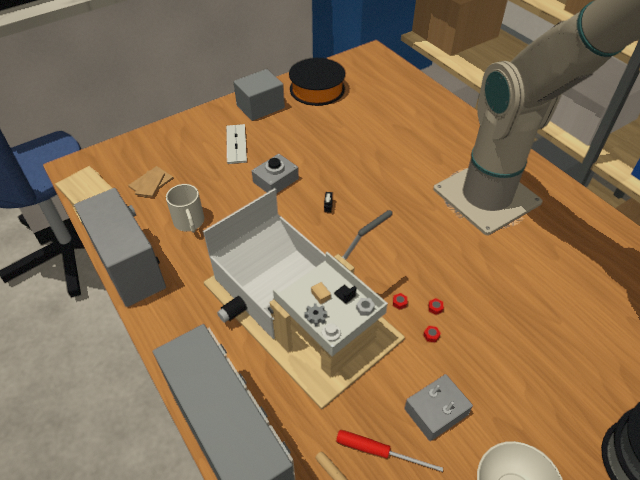

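View pics/top0.png

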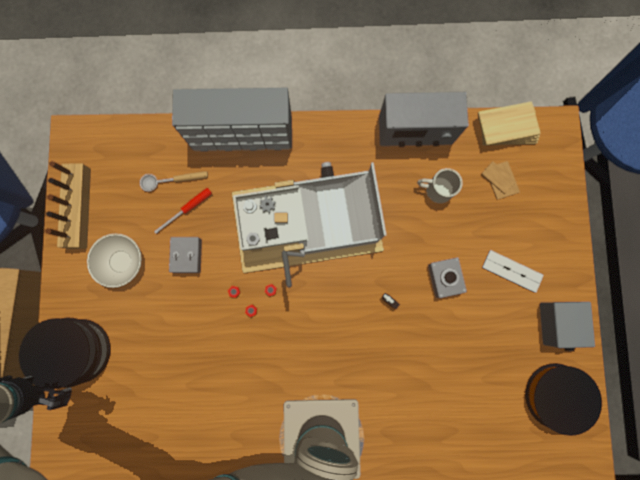

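View pics/wrist0.png

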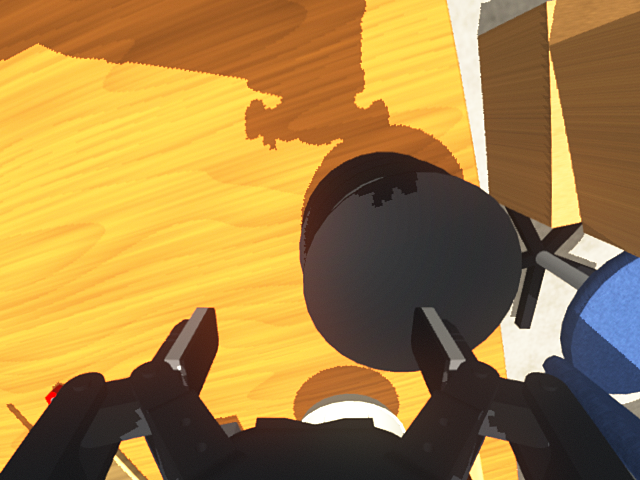

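The top view (+x up, -y to the right) shows:
- the rig's tray at about (270,220), with the hopper to its right at (340,215)
- the lever and push bar at (287,268)
- the jog button at (450,278)
- the toggle box, which is a look-alike, at (185,255)
- the servo at (390,300), the mug at (443,185) and the driver at (185,210)
- red nuts at (234,292), (270,290) and (251,311)

Next I'll measure these.

```bash
python3 - <<'E'
from h import *
for t in("top0","scene0"):
    v=V(t); C=v.cloud()
    ok=v.d>0
    # push bar
    m=ok&(C[...,2]>222)&(C[...,2]<256)&(C[...,0]>200)&(C[...,0]<650)&(C[...,1]>-150)&(C[...,1]<300)
    vv,uu=np.nonzero(m); P=C[m]; print(t,len(P),np.round(np.percentile(P,[2,50,98],axis=0),0).tolist() if len(P) else'')
    if len(P):
        c=P[:,:2].mean(0);w,e=np.linalg.eigh(np.cov(P[:,:2].T));q=(P[:,:2]-c)@e[:,1]
        print('c',c,'dir',e[:,1],q.min(),q.max(), uu.min(),uu.max(),vv.min(),vv.max())
v=V("top0");C=v.cloud()
# tabletop ref, button box top
print('table',C[330,300],C[400,450])
hsv=cv2.cvtColor(v.im,cv2.COLOR_BGR2HSV)
r=v.im[240:320,410:490]; 
cv2.imwrite('pics/crop.png',np.hstack([cv2.resize(r,(390,390),interpolation=cv2.INTER_CUBIC),cv2.resize(v.im[225:305,240:320],(390,390),interpolation=cv2.INTER_CUBIC)]))
m=(C[...,2]>50)&(C[...,2]<80); m[:, :415]=0;m[:,485:]=0;m[:245]=0;m[310:]=0
P=C[m];print('button',len(P),np.median(P,0),P.min(0),P.max(0))
m=(C[...,2]>38)&(C[...,2]<50); m[:, :415]=0;m[:,485:]=0;m[:245]=0;m[310:]=0
print('box',m.sum(),C[m].mean(0),cv2.minAreaRect(C[m][:,:2].astype(np.float32)))
# plywood base
m=(C[...,2]>7)&(C[...,2]<17)&(C[...,0]>200)&(C[...,0]<700)&(C[...,1]>-250)&(C[...,1]<300)
m=cv2.morphologyEx(m.astype(np.uint8),cv2.MORPH_OPEN,np.ones((3,3)))
n,l,s,_=cv2.connectedComponentsWithStats(m);print(s[1:][s[1:,4]>40])
# backstop z~180, tray rims
for z0,z1 in((165,190),(143,160)):
    m=(C[...,2]>z0)&(C[...,2]<z1); m[:, :225]=0;m[:,395:]=0;m[:150]=0;m[280:]=0
    P=C[m];print(z0,len(P),cv2.minAreaRect(P[:,:2].astype(np.float32)),P.min(0),P.max(0))
E
```

```text
top0 220 [[411.0, 65.0, 232.0], [452.0, 74.0, 244.0], [493.0, 84.0, 248.0]]
c [452.42282002  74.33491399] dir [-0.99118712 -0.13246919] -43.206227942774206 44.48898956959577 281 291 251 287
scene0 294 [[413.0, 68.0, 226.0], [459.0, 80.0, 242.0], [496.0, 88.0, 246.0]]
c [457.546135    79.57192781] dir [-0.99240801 -0.12298917] -39.86711071429207 47.172565494284946 356 392 210 238
table [293.79564545  52.96385413  -5.47553115] [  93.36437656 -363.65867123   -1.25245098]
button 325 [ 432.7057685  -361.13161876   58.87958675] [ 386.69540786 -408.45511651   50.01799294] [ 480.85436823 -317.87740027   75.5024226 ]
box 704 [ 431.79921307 -362.65412433   45.39814097] ((432.6954650878906, -364.3953552246094), (99.7123031616211, 82.20877075195312), 10.682161331176758)
[[240 245  44  27 711]
 [311 244  71  17 468]
 [288 256  22  10 136]]
165 201 ((560.3106079101562, -96.35543823242188), (146.18594360351562, 315.78173828125), 48.74506378173828) [ 487.8498957  -173.26141799  165.22326826] [726.01737104  60.47573944 188.90201725]
143 1076 ((596.8897705078125, 22.453155517578125), (204.40487670898438, 372.2762145996094), 7.979855537414551) [ 490.4043797  -173.81701188  143.00115276] [720.46652851 217.34033809 159.93577291]
```

View pics/crop.png

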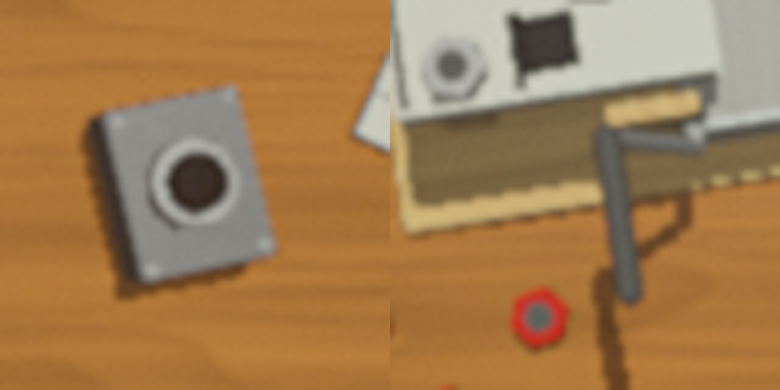

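The crops show the button centre at about u=450.4, v=277.3 in the top view, on the grey box with no toggles. The box at (185,255) carries two toggles, so it's not the one. The bar runs from (284,253) to (289,286). I'll refine both and check the height along my path.

```bash
cat >> h.py <<'E'
from scipy.spatial.transform import Rotation as Rn
def delta(target):
    s=read_state(); R=Rn.from_euler('xyz',s['tool_rot']).as_matrix()
    return R.T@(np.array(target)-s['eef_pos'])
E
python3 - <<'E'
from h import *
v=V("top0");C=v.cloud()
print('btn top cast z=62',v.plane(450.4,277.3,62), 'depth',[C[277+j,450+i].round(0).tolist() for i,j in((0,0),(-2,0),(2,0),(0,2))])
s=V("scene0"); r=s.im[145:205,240:310]; cv2.imwrite('pics/crop2.png',cv2.resize(r,(700,600),interpolation=cv2.INTER_CUBIC))
CS=s.cloud(); 
for n,K,i0 in(("top",C,v.im),("scene",CS,s.im)):
    m=(np.hypot(K[...,0]-432,K[...,1]+362)<30)&(K[...,2]>54)&(K[...,2]<80)&(i0.max(2)<70)
    print(n,m.sum(),np.median(K[m],0),np.percentile(K[m][:,2],[5,25,75,95])); 
    vv,uu=np.nonzero(m);print(uu.mean(),vv.mean())
# heights on path
a,b=np.array([194,620]),np.array([437,131])
for t in np.linspace(0,1,8):
    p=a+t*(b-a); print(p.round(),max([np.nanmax(np.where((np.hypot(K[...,0]-p[0],K[...,1]-p[1])<60)&(K[...,2]<900),K[...,2],-99)) for K in(C,)]))
R=Rn.from_euler('xyz',read_state()['tool_rot']).as_matrix();print(R.round(3))
print('d',delta([437,131,404]))
E
```

```text
btn top cast z=62 [ 432.33764366 -366.76067411   62.        ] depth [[433.0, -364.0, 70.0], [433.0, -358.0, 69.0], [433.0, -368.0, 74.0], [427.0, -363.0, 69.0]]
top 90 [ 432.79448614 -363.82875226   69.54380602] [65.60455125 68.37051571 71.6836204  73.89019612]
450.05555555555554 276.97777777777776
scene 107 [ 434.33350131 -357.75037643   67.08296995] [59.16799854 65.12125964 68.94674111 71.26285495]
274.14953271028037 162.98130841121494
[194. 620.] 468.56158696347666
[229. 550.] 468.56158696347666
[263. 480.] 9.033881454791526
[298. 410.] 8.189046537643208
[333. 341.] 10.609588342809957
[368. 271.] 23.805495954243725
[402. 201.] 24.745014771586284
[437. 131.] 248.29468574090788
[[-0.955  0.298 -0.   ]
 [ 0.298  0.955 -0.001]
 [-0.    -0.001 -1.   ]]
d [-378.08674437 -394.43179618    0.57284673]
```

View pics/crop2.png

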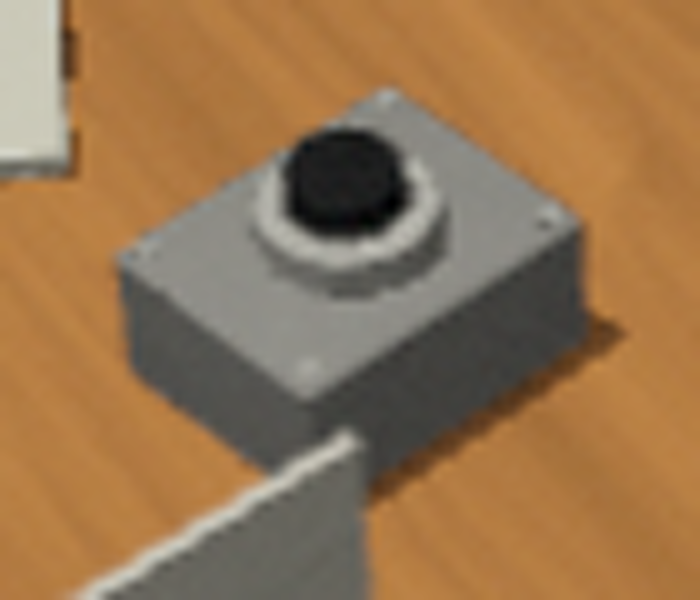

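The scene crop confirms a round black button on a grey ring, with its top near z=69. I'm moving behind the push bar, closing the fingers and turning the jaws parallel to the bar.

```bash
python3 -m jog '[-12,-12,0,2,0, -35,-36,0,6,0, -60,-62,0,11,0, -87,-90,0,16,0, -114,-118,0,21,0, -141,-147,0,26,0, -168,-175,0,31,0, -195,-203,0,36,0, -222,-231,0,41,0, -249,-260,0,46,0, -276,-288,0,51,0, -303,-316,0,56,0, -330,-344,0,60,0, -352,-367,0,63,0, -368,-384,0,65,0, -376,-392,0,65,0, -378,-394,0,65,0, -378,-394,0,65,0]'
python3 - <<'E'
from h import *
grab("scene","scene1");grab("wrist","wrist1")
s=read_state(); print({k:np.round(s[k],3).tolist() for k in s})
R=Rn.from_euler('xyz',s['tool_rot']).as_matrix();print(R.round(3))
E
```

```text
clock: 1.65
eef_pos: [437.3, 131.1, 404.6]
tool_rot: [-3.141, -0.0, 1.703]
force: [0.5, -0.6, 0.4]
width: 0.3
{'clock': 1.75, 'qpos': [-0.647, 0.378, 0.395, 2.042, -0.208, 0.76, 0.009], 'qd': [-0.013, -0.001, -0.005, 0.0, -0.001, 0.001, 0.001], 'tau': [0.741, -36.645, 3.721, -15.586, 0.058, -0.016, 0.006], 'eef_pos': [436.677, 132.656, 404.533], 'tool_rot': [-3.141, -0.001, 1.706], 'force': [-0.029, -0.541, 1.018], 'torque': [-0.006, -0.049, 0.026], 'width': 0.098}
[[-0.135  0.991 -0.001]
 [ 0.991  0.135  0.001]
 [ 0.001 -0.001 -1.   ]]
```

View pics/scene1.png

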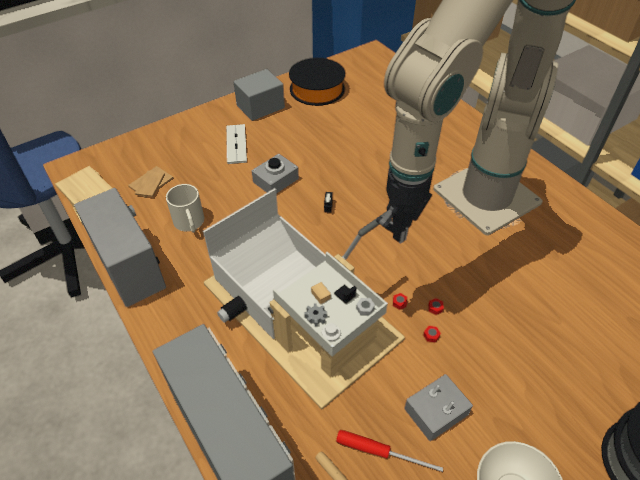

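View pics/wrist1.png

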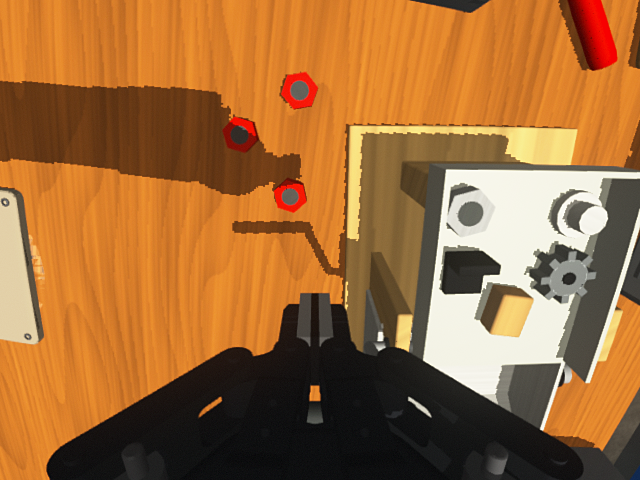

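The scene view shows the closed fingers at (400,235), just behind the bar. In the wrist view the tray parts are undisturbed, with the nut at (470,210), block at (507,310), bracket at (468,270), cog at (565,275) and hub at (590,215). The red nuts aren't in the way. I'll push now.

```bash
python3 -m jog '[0,-4,4,0,0, -4,-10,10,0,0, -12,-10,13,0,0, -20,-10,13,0,0, -28,-10,13,0,0, -34,-10,13,0,0, -38,-10,13,0,0, -42,-10,13,0,0, -46,-10,13,0,0, -50,-10,12,0,0, -54,-10,12,0,0, -58,-10,11,0,0, -62,-10,10,0,0, -66,-10,9,0,0, -70,-10,8,0,0, -74,-10,8,0,0, -78,-10,7,0,0, -82,-10,7,0,0, -83,-10,7,0,0, -83,-10,7,0,0]'
python3 - <<'E'
from h import *
grab("scene","scene2")
E
```

```text
clock: 3.42
eef_pos: [438.6, 47.5, 397.8]
tool_rot: [3.141, 0.0, 1.703]
force: [1.6, 3.3, 2.1]
width: -0.2
```

View pics/scene2.png

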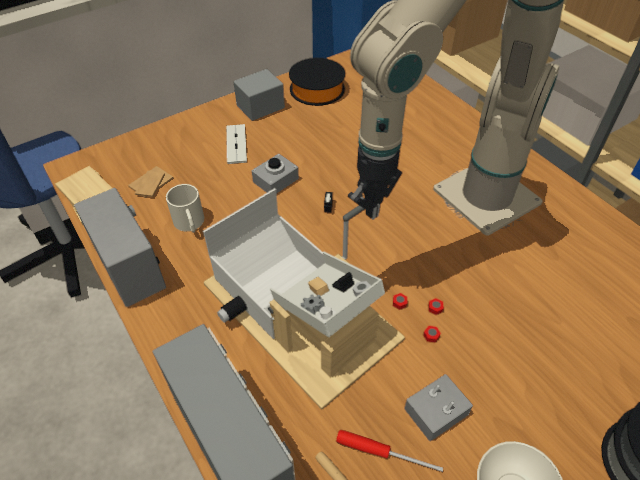

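The tray is now lifted about 20° and the bar sits against the fingers at (365,205). The force is 3–4 N, as expected. Continuing.

```bash
python3 -m jog '[-4,0,0,0,0, -8,0,1,0,0, -12,0,1,0,0, -16,0,2,0,0, -20,0,3,0,0, -24,0,4,0,0, -28,0,5,0,0, -32,0,6,0,0, -36,0,7,0,0, -40,0,8,0,0, -44,0,10,0,0, -48,0,11,0,0, -52,0,13,0,0, -56,0,15,0,0, -60,0,17,0,0, -64,0,20,0,0, -68,0,22,0,0, -72,0,25,0,0, -76,0,28,0,0, -79,0,31,0,0]'
python3 - <<'E'
from h import *
print(read_state()['force']);grab("scene","scene3")
E
```

```text
clock: 5.13
eef_pos: [448.9, -30.9, 366.4]
tool_rot: [3.141, 0.0, 1.704]
force: [0.2, 0.3, 0.5]
width: 0.0
[0.22031417 0.25253009 0.54098078]
```

View pics/scene3.png

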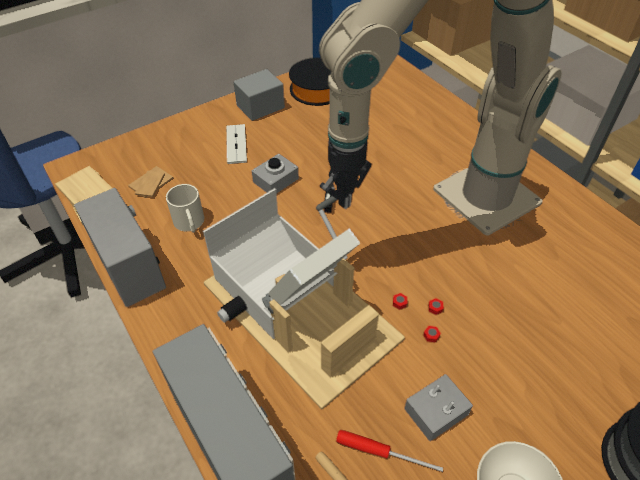

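The tray is steep, roughly 55–60°, and the parts are sliding. I'll push on to near the stop and hold there.

```bash
python3 -m jog '[-2,0,2,0,0, -4,0,3,0,0, -6,0,4,0,0, -7,0,5,0,0, -8,0,6,0,0, -8,0,6,0,0, -8,0,6,0,0, -8,0,6,0,0, -8,0,6,0,0, -8,0,6,0,0, -8,0,6,0,0, -8,0,6,0,0]'
python3 - <<'E'
from h import *
print(read_state()['force']);a,_=grab("scene","scene4");b,_=grab("top","top4")
cv2.imwrite('pics/c4.png',np.hstack([cv2.resize(a[190:350,190:390],(500,400)),cv2.resize(b[150:290,225:395],(300,400))]))
E
```

```text
clock: 6.18
eef_pos: [449.7, -36.1, 360.9]
tool_rot: [-3.141, -0.004, 1.707]
force: [-1.5, 8.0, 4.1]
width: -0.2
[-1.51402243  7.97534907  4.13586751]
```

View pics/c4.png

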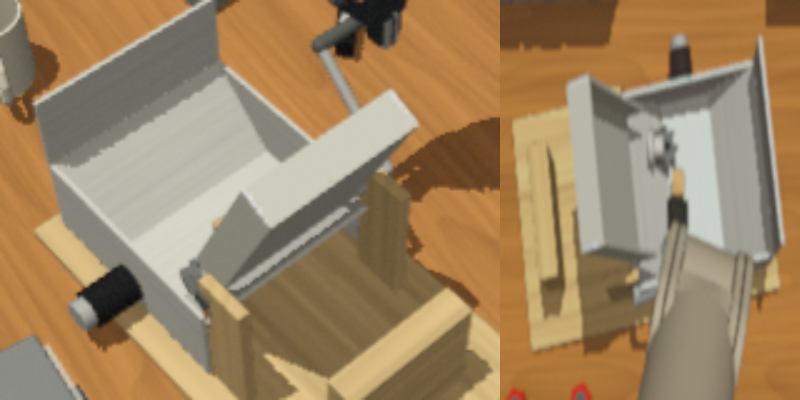

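The reading is 8 N, so the tray is on its stop. The cog (658,150) and block (678,185) are at the hopper mouth and the rest is hidden behind the arm. I'll back off gently, let the tray sink, then check.

```bash
python3 -m jog '[6,0,-5,0,0, 12,0,-10,0,0, 20,0,-16,0,0, 28,0,-21,0,0, 37,0,-25,0,0, 47,0,-29,0,0, 57,0,-32,0,0, 67,0,-34,0,0, 77,0,-35,0,0, 87,0,-36,0,0, 97,0,-36,0,0, 107,0,-35,0,0, 117,0,-33,0,0, 127,0,-31,0,0, 137,0,-31,0,0, 147,0,-31,0,0, 157,0,-31,0,0, 167,0,-31,0,0, 173,0,-31,0,0, 175,0,-31,0,0]'
python3 - <<'E'
from h import *
print(read_state()['force']);a,_=grab("scene","scene5");b,_=grab("top","top5")
cv2.imwrite('pics/c5.png',np.hstack([cv2.resize(a[190:350,190:390],(500,400)),cv2.resize(b[150:290,225:395],(300,400))]))
E
```

```text
clock: 7.95
eef_pos: [426.4, 136.6, 391.7]
tool_rot: [3.142, -0.0, 1.706]
force: [-0.0, 0.0, 1.1]
width: 0.1
[-0.00199865  0.04499358  1.13558916]
```

View pics/c5.png

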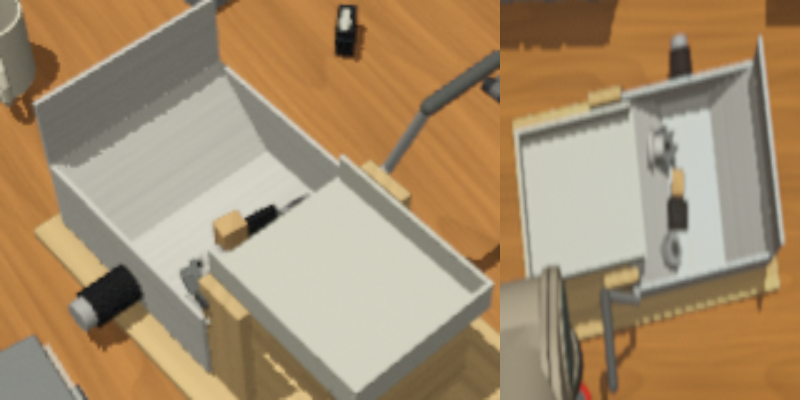

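The tray is empty and nearly level. In the hopper I can see the cog (660,148), block (678,182), bracket (678,213) and nut (672,250). The hub isn't visible yet, so I'll enlarge the image.

```bash
python3 - <<'E'
from h import *
a=V("scene5").im;b,_=grab("top","top6")
cv2.imwrite('pics/c6.png',np.hstack([cv2.resize(a[255:325,230:300],(400,400),interpolation=cv2.INTER_CUBIC),cv2.resize(b[178:258,292:362],(400,457),interpolation=cv2.INTER_CUBIC)[:400]]))
E
```

```text
(no output)
```

View pics/c6.png

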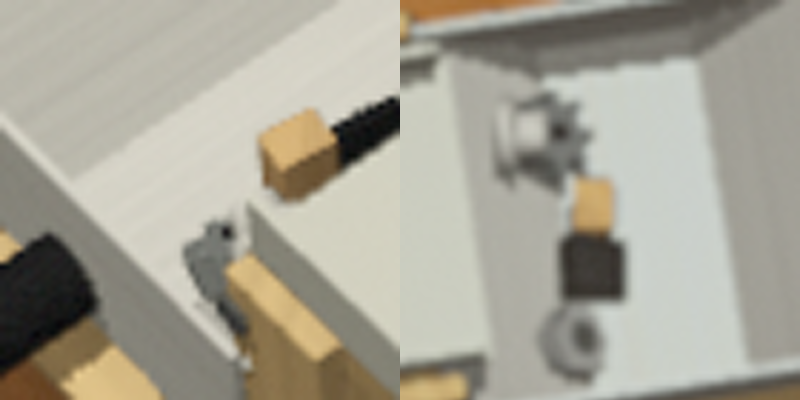

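The top crop shows the hub's flange and boss at (515,140), wedged against the hopper wall next to the cog at (560,130). That puts all five parts in the hopper and none in the tray. Now I'll lift over the bar and move towards the button.

```bash
python3 -m jog '[2,0,-15,0,0, 2,0,-45,0,0, 0,0,-75,0,0, -10,-2,-92,0,0, -35,-5,-95,0,0, -65,-8,-95,0,0, -100,-13,-95,0,0, -135,-17,-95,0,0, -170,-21,-95,0,0, -205,-25,-95,0,0, -240,-30,-95,0,0, -275,-34,-95,0,0, -310,-38,-95,0,0, -345,-42,-95,0,0, -380,-47,-95,0,0, -415,-51,-90,0,0, -450,-56,-70,0,0, -478,-59,-40,0,0, -490,-61,-10,0,0, -496,-61,10,0,0]'
python3 - <<'E'
from h import *
s=read_state();print(s['eef_pos'],s['tool_rot'],s['force'])
print('d',delta([433,-363,300]))
a,_=grab("scene","scene7");grab("wrist","wrist7");b,_=grab("top","top7")
v=V("top7");C=v.cloud();v0=V("top0").cloud()
m=np.zeros(v.d.shape,bool);m[205:240,245:285]=1
from numpy.linalg import lstsq
rx=np.array([.133,-.991])
P=C[m];A=np.c_[P[:,:2]@rx,P[:,:2]@[.991,.133],np.ones(len(P))];print('tray slopes',lstsq(A,P[:,2],rcond=None)[0][:2],np.median(P[:,2]))
E
```

```text
clock: 9.77
eef_pos: [429.9, -367.4, 379.2]
tool_rot: [-3.139, 0.0, 1.699]
force: [-0.4, 0.9, -0.7]
width: 0.1
[ 429.88643159 -367.40339224  379.16981327] [-3.13862005e+00  3.15221838e-05  1.69905435e+00] [-0.40939919  0.93361958 -0.65258462]
d [ 3.97147314  3.88654104 79.15848473]
tray slopes [ 0.29803849 -0.8660995 ] 127.513948679608
```

View pics/scene7.png

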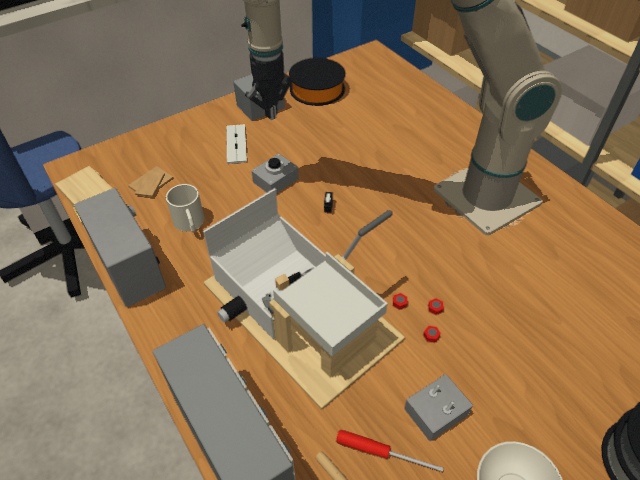

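View pics/wrist7.png

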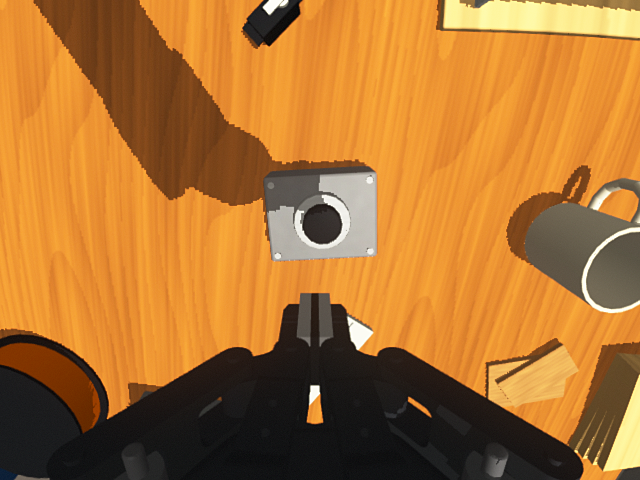

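The scene view shows the tray level again, with its corner at (385,308) as at the start. The wrist view shows the jog button at (322,222). I'll cross-check its position from there.

```bash
python3 - <<'E'
from h import *
v=V("wrist7");im=v.im
m=((im.max(2)<60)*255).astype(np.uint8);m[:190]=0;m[255:]=0;m[:,:295]=0;m[:,350:]=0
n,l,s,c=cv2.connectedComponentsWithStats(m);i=1+np.argmax(s[1:,4]);print(s[i],c[i]);p=v.plane(*c[i],69);print(p,v.dep(*c[i]))
print('d',delta([*p[:2],242]), 'top d',delta([433,-363,242]))
a=V("scene0").im[265:370,265:390].astype(int);b=V("scene7").im[265:370,265:390].astype(int)
d=np.abs(a-b).max(2)>40; print(d.sum()); cv2.imwrite('pics/d.png',cv2.resize((d*255).astype(np.uint8),(500,420)))
E
```

```text
[ 303  204   38   39 1179] [321.53180662 223.36556404]
[ 434.06280175 -362.96219109   69.        ] [ 434.1739956  -363.56541007   66.89369001]
d [  1.24405009   3.61031414 138.50420309] top d [  1.34559846   2.55170478 138.50755242]
1648
```

View pics/d.png

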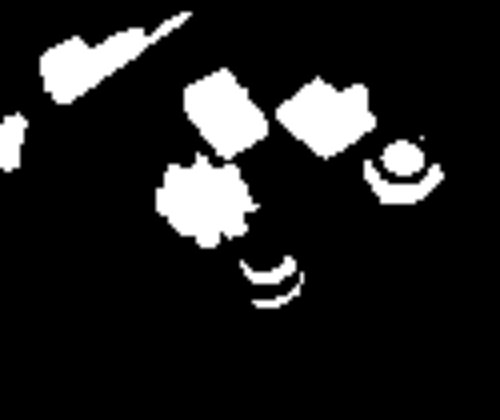

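The three position estimates agree to within about 1.5 mm: (434,-363) by wrist ray, and (433,-363) by top and scene. In the difference picture only the parts changed and the tray edges match, so the tray is back level. I'll descend and press now.

```bash
python3 -m jog '[1,3,10,0,0, 1,3,35,0,0, 1,3,65,0,0, 1,3,95,0,0, 1,3,115,0,0, 1,3,126,0,0, 1,3,132,0,0, 1,3,135,0,0, 1,3,137,0,0, 1,3,139,0,0, 1,3,140,0,0, 1,3,141,0,0, 1,3,142,0,0, 1,3,143,0,0, 1,3,144,0,0, 1,3,144,0,0]'
python3 - <<'E'
from h import *
s=read_state();print(s['eef_pos'],s['force'])
a,_=grab("scene","scene8"); s=read_state();print(s['eef_pos'],s['force'])
cv2.imwrite('pics/c8.png',cv2.resize(a[90:210,200:340],(700,600),interpolation=cv2.INTER_CUBIC))
E
```

```text
clock: 11.25
eef_pos: [435.3, -363.3, 237.9]
tool_rot: [3.141, 0.001, 1.704]
force: [1.3, -0.8, 3.1]
width: -0.3
[ 435.344446   -363.30850034  237.92017025] [ 1.33396284 -0.76939192  3.11641752]
[ 435.33764776 -363.32792723  237.9650385 ] [ 1.56995312 -0.00557097  2.62929733]
```

View pics/c8.png

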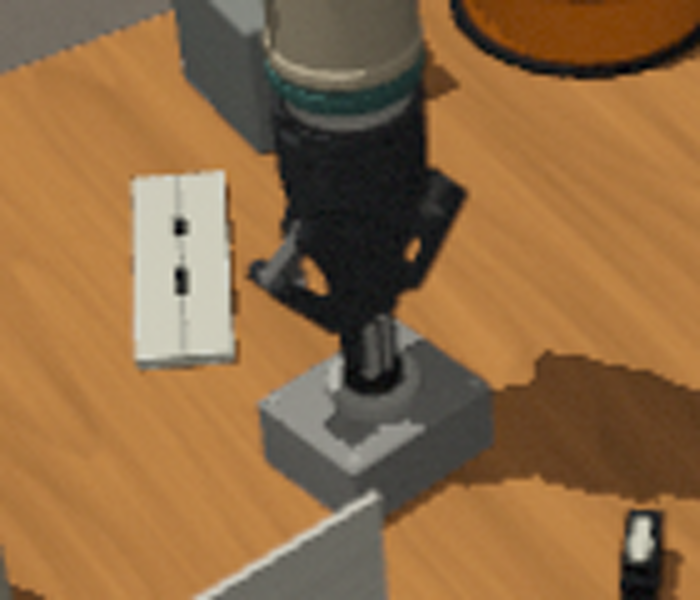

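The fingertips are on the button at (372,380) in the crop, reading about 3 N, so it's only partly down. I'll press on to the bottom.

```bash
python3 -m jog '[0,0,1,0,0, 0,0,2,0,0, 0,0,3,0,0, 0,0,4,0,0, 0,0,5,0,0, 0,0,6,0,0, 0,0,6,0,0, 0,0,6,0,0]'
```

```text
clock: 11.97
eef_pos: [435.2, -363.5, 234.1]
tool_rot: [3.139, 0.001, 1.704]
force: [-0.9, 2.9, 24.5]
width: -0.1
```

It has bottomed out at 24 N. I'll ease off by 1 mm, keeping it fully down, and hold for over 3 s.

```bash
R='x'; python3 -m jog '[0,0,-1,0,0, 0,0,-1,0,0, 0,0,-1,0,0, 0,0,-1,0,0, 0,0,-1,0,0, 0,0,-1,0,0, 0,0,-1,0,0, 0,0,-1,0,0, 0,0,-1,0,0, 0,0,-1,0,0, 0,0,-1,0,0, 0,0,-1,0,0, 0,0,-1,0,0, 0,0,-1,0,0, 0,0,-1,0,0, 0,0,-1,0,0, 0,0,-1,0,0, 0,0,-1,0,0, 0,0,-1,0,0, 0,0,-1,0,0]'
python3 -m jog '[0,0,0,0,0, 0,0,0,0,0, 0,0,0,0,0, 0,0,0,0,0, 0,0,0,0,0, 0,0,0,0,0, 0,0,0,0,0, 0,0,0,0,0, 0,0,0,0,0, 0,0,0,0,0, 0,0,0,0,0, 0,0,0,0,0, 0,0,0,0,0, 0,0,0,0,0, 0,0,0,0,0, 0,0,0,0,0]'
```

```text
clock: 13.63
eef_pos: [435.2, -363.4, 234.3]
tool_rot: [3.14, 0.001, 1.704]
force: [-0.3, 1.8, 17.7]
width: -0.3
clock: 14.97
eef_pos: [435.2, -363.4, 234.3]
tool_rot: [3.14, 0.001, 1.704]
force: [0.2, 1.3, 16.3]
width: 0.0
```

The button was held down for 3.0 s at 16–18 N without a break. Releasing straight up.

```bash
python3 -m jog '[0,0,-3,0,0, 0,0,-10,0,0, 0,0,-25,0,0, 0,0,-50,0,0, 0,0,-80,0,0, 0,0,-110,0,0, 0,0,-135,0,0, 0,0,-148,0,0, 0,0,-150,0,0, 0,0,-150,0,0, 0,0,-150,0,0, 0,0,-150,0,0]'
python3 - <<'E'
from h import *
print(read_state()['force'])
a,_=grab("scene","scene9");b,_=grab("top","top9")
cv2.imwrite('pics/c9.png',np.hstack([cv2.resize(a[90:350,150:390],(400,433)),cv2.resize(b[150:310,225:385],(400,433))]))
grab("wrist","wrist9"); v=V("wrist9")
for t in("wrist7","wrist9"):
    v=V(t);K=v.cloud();m=(np.hypot(K[...,0]-434,K[...,1]+363)<12)&(K[...,2]<100);print(t,np.median(K[m][:,2]))
E
```

```text
clock: 15.97
eef_pos: [434.5, -362.5, 381.0]
tool_rot: [-3.139, -0.003, 1.704]
force: [-1.0, -0.3, -0.2]
width: 0.2
[-0.95427009 -0.27776957 -0.19274794]
wrist7 68.42869963356401
wrist9 68.35544893181702
```

View pics/c9.png

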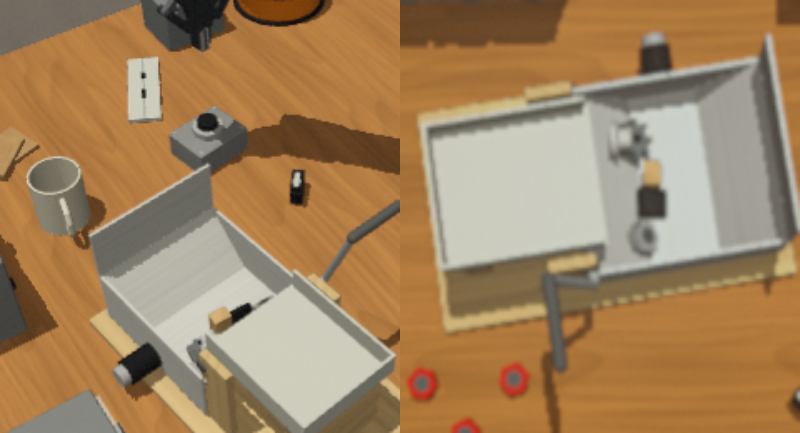

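The tray is level and empty, all the parts are in the hopper, and the button is back up at z=68.4, the same as before. The mug, servo and red nuts haven't moved, and the robot is touching nothing.

```bash
python3 -c "
from cell import *
print(finish_job())"
```

```text
the job is handed in; nothing more can be done
None
```

I tipped the tray to its stop with the push bar and let it sink back. Then I held the jog button fully down for about 3 s without a break, let go, and handed the job in at about 16 s on the clock.

- **Tray and parts:** The tray is empty. Its edges match the first picture in the before/after comparison, so it is back level. A plane fit to check the level numerically was no use, because wall points got into it.
- **Hopper:** The cog, block, bracket and nut are clearly visible. The hub is partly hidden behind the cog against the hopper wall, so I identified it only by its flange and boss.
- **Button:** Pressing peaked at about 24 N at the bottom of its travel, and the hold itself was at 16–18 N. Its top read 68.4 mm both before and after, so it sprang back fully.
- **Left alone:** The mug, servo and red nuts look unmoved in the last pictures. The screwdriver was outside my last crops, but the arm never went near it.
- **Robot:** It was clear of everything when I handed in, with the force reading near zero.

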